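Clear a stuck sleeve from the centrifuge rotor, load the bottle and close it

TASK

One slanted well of the centrifuge rotor is still blocked by a stuck adapter sleeve: grip the sleeve by its rim, twist it loose, draw it out along the slant and stand it upright in the shallow steel tray. Then put the bottle that stands on the balance into the freed well, pushed fully home, and set the rotor's lid on flat, seated all round. Leave the tube rack, tip box and beaker where they are.

Things in the scene. Friction and masses are not known exactly. Their poses are not given: they have to be found in the camera images.
- rotor: Grey metal centrifuge rotor on a low rubber stand, fixed: 292 mm across, flat deck 112 mm above the bench. Origin on the bench under its centre, z up. Four 64 mm wells slant 28 degrees, mouths 74 mm from the centre. Three hold capped bottles (fixed; caps rise to 44 mm above the deck, 38 to 83 mm from the centre); the fourth, on its +x side, holds the stuck sleeve. Hub 42 mm wide, 10 mm high.
- well: The slanted well with the sleeve, 64 mm bore, part of the rotor. Origin at the centre of its flat floor; z runs up its axis, leaning 28 degrees from vertical towards the rotor's centre; x, square to the axis, points outwards and up; y across. Near the floor three small spring balls hold a sleeve's foot; they do not hinder the bottle.
- well_mouth (a point): Where the well's axis meets the deck, 80 mm up the axis from the floor; its axes are the rotor's. The mouth is cut level with the deck, so along the well's axis its edge is 63 mm from the floor on the well's +x side, 80 mm at the sides, 97 mm on the -x side (towards the rotor's centre).
- rotor_ledge (a point): Centre of the level ring ledge on which the lid sits, 104 mm above the bench, on the rotor's centre line. The ledge is 230 to 256 mm in diameter; the deck inside it is a shoulder 230 mm across and 8 mm higher that centres the lid.
- adapter_mid (a point): Centre, half-way up, of the plain pale plastic adapter sleeve: a round cup open at the top, 97 mm tall, 60 mm outside, 53 mm inside, wall 3.5 mm, cavity 77 mm deep, foot 54 mm across with three lugs 62 mm across; about 0.16 kg. z is its axis towards the open end. It starts on the well's floor, in line with the well.
- adapter_rim (a point): Centre of the sleeve's open end, 48.5 mm above adapter_mid. The rim stands 34 mm (along the axis) above the deck's edge on the well's +x side, 17 mm at the sides, 0 on the -x side. Lugs at its foot are caught under the spring balls, so a straight pull only jams it. Turned 25 degrees or more about its axis, either way (30 to 60 is good), it slides out; turning takes about 0.5 N m.
- tray: Shallow stainless tray, 170 x 200 mm, 18 mm high, floor 4 mm thick, wall 4 mm, fixed. Origin under its centre on the bench; x is the 170 mm side. It and the balance stand left of the rotor, either one nearer the robot.
- balance: White bench balance, 185 x 190 mm, with a round steel pan 120 mm across whose top is 60 mm above the bench; fixed. Origin on the bench under its centre; the pan's centre is 22 mm along its +x. The bottle stands on the pan.
- bottle_mid (a point): Centre, half-way up, of the milky capped bottle: 120 mm tall, body 59 mm in diameter with a rounded heel, ribbed white screw cap 38 mm in diameter, 24 mm tall, at the top (36 to 60 mm above this point). z is its axis towards the cap. Starts upright on the balance pan. About 0.28 kg. Fully home it stands on the well's floor, this point 60 mm up the well's axis.
- lid_knob (a point): Mid-height of the black knob on the rotor's aluminium lid, a domed cover 246 mm across, 238 mm inside its skirt, standing open side down on the bench right of the rotor. Knob 34 mm in diameter, 26 mm tall; the dome's top is 23 mm below this point, the skirt's lower edge 87 mm below. z up. About 0.38 kg. Seated on the ledge, this point is 87 mm above it.
- tube_rack: Bystander: black rack of capped tubes, 78 x 150 mm, 88 mm tall, loose, beyond the rotor. Origin under its centre.
- tip_box: Bystander: pipette tip box, 124 x 89 mm, 88 mm tall, loose, beyond and right. Origin under its centre.
- beaker: Bystander: plastic beaker, 70 mm across, 92 mm tall, loose, beyond the rotor. Origin under its centre.
Things that resemble listed ones, but are neither listed nor needed, are in the scene too. Leave any pink or turquoise look-alike of the part that bears adapter_mid alone.

How it is judged (in metres and radians):
On the way, in this order (a step that is already met when the one before it is completed fails the run):
1. the sleeve is turned in the well (15 degrees or more) while it is still all the way down (angle between the x axis of adapter_mid and the x axis of well, either way round above 0.26 rad and z of adapter_mid in the frame of well below 0.066 m), for 0.02 s.
2. the sleeve stands upright on the tray's floor, released (angle between adapter_mid's own z axis and vertical below 0.1 rad and x of adapter_mid in the frame of tray between -0.062 and 0.062 m and y of adapter_mid in the frame of tray between -0.077 and 0.077 m and z of adapter_mid in the frame of tray between 0.047 and 0.058 m and contact force between the fingers and adapter below 0.1 N), for 0.2 s.
3. the bottle is fully down in the freed well, cap up, released (x of bottle_mid in the frame of well between -0.008 and 0.008 m and y of bottle_mid in the frame of well between -0.008 and 0.008 m and z of bottle_mid in the frame of well below 0.067 m and angle between the z axis of bottle_mid and the z axis of well, either way round below 0.12 rad and contact force between the fingers and bottle below 0.1 N), for 0.2 s.
At the end, for the whole second after the job is handed in: Sleeve upright (6 deg) on the tray's floor; bottle in the freed well, cap up, on the well's axis within 8 mm and 7 deg and within 7 mm of its floor; lid level (2 deg) on the ledge, centred within 8 mm; all released and at rest (angle between adapter_mid's own z axis and vertical below 0.1 rad and x of adapter_mid in the frame of tray between -0.062 and 0.062 m and y of adapter_mid in the frame of tray between -0.077 and 0.077 m and z of adapter_mid in the frame of tray between 0.047 and 0.058 m and x of bottle_mid in the frame of well between -0.008 and 0.008 m and y of bottle_mid in the frame of well between -0.008 and 0.008 m and z of bottle_mid in the frame of well below 0.067 m and angle between the z axis of bottle_mid and the z axis of well, either way round below 0.12 rad and horizontal distance between lid_knob and rotor_ledge below 0.008 m and z of lid_knob in the frame of rotor_ledge between 0.08 and 0.091 m and angle between lid_knob's own z axis and vertical below 0.04 rad and linear speed of each of adapter, bottle, lid below 0.02 m/s); the robot touches nothing.
It fails at once if the tube rack is shoved or tipped (30 mm, 20 degrees) (distance of tube_rack from where it was at the start of the episode above 0.03 m or angle between tube_rack's own z axis and vertical above 0.35 rad).
It fails at once if the tip box is shoved or tipped (30 mm, 20 degrees) (distance of tip_box from where it was at the start of the episode above 0.03 m or angle between tip_box's own z axis and vertical above 0.35 rad).
It fails at once if the beaker is shoved or tipped (30 mm, 20 degrees) (distance of beaker from where it was at the start of the episode above 0.03 m or angle between beaker's own z axis and vertical above 0.35 rad).
It also fails if it takes over 72 s, if anything falls off the work surface, if the arm or the gripper's body presses on something with over 40 N, if the wrist force passes 120 N, or if a joint passes its speed limit or range.

ROBOT

A 6-joint arm with a two-finger parallel gripper is mounted at the origin on the work surface. World frame = base frame: x ahead of the robot, y to its left, z up, the work surface at z = 0. Lengths are in mm, angles in rad, forces in N, time in s.
With the tool pointing down it reaches from about 275 to 750 mm from the base axis. Payload 10.2 kg.
Tool frame: the origin (TCP) lies midway between the tips of the shut fingers; the grasp point (between the pads) lies 19 mm behind it (ctrl.pinch_z is the distance from the TCP to the grasp point, in mm); x points along the fingers, z is the direction in which the jaws open and shut, and the axes are right-handed (so a half turn about x gives the same grasp; the last joint's range is limited). The gripper opens to 85 mm and grips with 20 to 120 N. Pads are 22 mm wide; open, the fingers measure 114 mm over their backs; the gripper's body (76 mm by 85 mm) begins 54 mm behind the grasp point. The pads swing forward as they close: fully open they stand 13 mm farther back than shut.
Start: joints at [-1.486, 0.313, 1.498, -0, 1.331, -0.223], TCP at [159.043, -500.337, 231.294] pointing down, gripper open.
Joint ranges: [-2.94, 2.94], [-0.97, 2.17], [0.19, 2.56], [-1.23, 4.37], [0.02, 3.11], [-2.88, 2.88]. Speed limits (rad/s): [2.39, 2.39, 3.01, 3.14, 3.14, 3.14].

INTERFACE

Orientations are given as a unit quaternion [w, x, y, z].
In Python, from rig import ctrl, capture, workorder, nets gives the robot as it stands. The module is installed in compiled form; this text tells all that it offers.
- The arm moves only by the tool send_rows, never from a script. Its argument "rows" is text: rows parted by semicolons, each of 5 numbers parted by spaces: the opening, from 0 (shut) to 1 (fully open), then the shift along the tool's x, y, z in cm, then the turn about the tool's x in units of 5 degrees (1.0 is 5 degrees). In form: grip x y z yaw; .... A call has 1 to 12 rows; each row is the pose to reach, as a shift and turn from the pose commanded when the call began, along the tool's axes at that moment; what a row does not reach only later rows make up. A row lasts 1/10 s, in which the tool goes at most 50 mm and 8.59 degrees, less where a joint would pass 70% of its speed; a pose out of reach is approached as far as the arm can. A call with a gripper value outside its range is refused whole. The fingers move at their own pace and stop on an object; "grip_force" is the grip in N (left out, the last holds). Time passes only in rows, so rows that repeat a pose let the fingers close. It gives the time, the measured TCP pose, the force and the opening at its end, in the units of the state.
- ctrl.sense(): the state, without advancing time (a new reading comes with each control period).
- capture(name): name is "scene" or "top" or "wrist"; returns a dict with "pixels" (384x512x3 uint8, red, green, blue), "intrinsics" (3x3 intrinsics, pixels), "view" (4x4, takes a point from world to camera coordinates); the wrist camera has in their place "mount" (4x4, takes a point from camera to tool coordinates, whose origin is the TCP and whose axes are the tool frame's). Camera axes: x right, y down, z forward; pixel columns grow to the right and rows downward; lengths in mm; the calibration is good to about 2 mm. A picture is of the moment at which its call begins: read the wrist's pose just before it. There is no depth.
- workorder.finish_job(): hands the job in, once; it reports no verdict.
Trained networks look in a picture, given as the dict that the camera call returned (one of the last four; its "shot" number tells which), for a name from the list of things; names that differ only in an ending like _2 or _b are one class to them, and where a whole thing is asked for, a point or a joint stands for the part that bears it (a point fixed in the world has none). Each returns a list of dicts, best first, with "confidence" (0 to 1); they miss things now and then, are a little off and sometimes report something else, mostly with a low value. They report only what shows in the picture. A call takes as long as a camera call. They do not tell look-alikes from the thing itself.
- nets.boxes_of(picture, target): "location" ([x, y, z] in mm, in world coordinates, good to about 4 mm: the middle of the surface that is visible of it).
- nets.spot_point(picture, target): "location" ([x, y, z] in mm, in world coordinates, good to about 4 mm: a listed point, or the origin of a listed thing).
The state is a dict: "time_s": time; "joints": joint angles; "dq": joint speeds; "tau": joint torques, N m; "eef_pos": TCP position; "ee_rot": TCP orientation; "force": force on the tool from outside, world axes, zero at the start; "wrist_torque": the same for the moment, N m; "grip_width": opening from 0.0 (shut) to 1.0 (fully open).
Only numpy, scipy, OpenCV 4.12 (cv2) and the standard library are available. Lean on these libraries where they do the work, as an engineer would, in place of code of your own. Each camera call takes 0.05 s, during which the arm holds its last target.

## Working session

There is one attempt and no reset: what is moved stays moved. The work goes in short steps, Python scripts to look and compute and a tool call to move; the robot and the scene stay as the last step left them, time stands still between calls to the robot, and variables do not carry over. Pictures are saved under pics/ and viewed, and the job is handed in when it is done.

Besides the shell and the picture viewer there is one more tool, called after "Emit:" as name(argument=value, ...) on one line, values as JSON. send_rows: Moves the arm, as the interface text tells. Its arguments: {"type":"object","properties":{"rows":{"type":"string"},"grip_force":{"type":"number"}},"required":["rows"]}

```bash
ls; mkdir -p pics
cat > h.py <<'E'
import numpy as np, cv2
from rig import ctrl, capture, workorder, nets
def save(c,n): cv2.imwrite(f'pics/{n}.png', c['pixels'][:,:,::-1])
def proj(c,p):
    v=np.array(c['view']); K=np.array(c['intrinsics'])
    q=v@np.append(np.array(p,float),1); q=K@q[:3]; return (q[:2]/q[2]).round(1)
E
python3 - <<'E'
from h import *
s=ctrl.sense(); print({k:np.round(v,3).tolist() for k,v in s.items()}, ctrl.pinch_z)
for n in ('scene','top'):
    c=capture(n); save(c,n+'0')
    for t in ['rotor','well','well_mouth','rotor_ledge','adapter_mid','adapter_rim','tray','balance','bottle_mid','lid_knob','tube_rack','tip_box','beaker']:
        r=nets.spot_point(c,t)
        print(n,t,[(np.round(d['location']).tolist(),round(d['confidence'],2),proj(c,d['location']).tolist()) for d in r[:3]])
E
```

```text
pics
{'time_s': 0.0, 'joints': [-1.486, 0.313, 1.498, 0.0, 1.331, -0.223], 'dq': [-0.0, -0.0, 0.002, -0.001, 0.002, -0.0], 'tau': [0.0, -41.227, -25.974, -0.0, 0.004, -0.0], 'eef_pos': [159.032, -500.074, 230.739], 'ee_rot': [0.57, 0.418, 0.571, -0.417], 'force': [0.08, 1.583, -0.551], 'wrist_torque': [0.017, -0.036, -0.002], 'grip_width': 1.0} 18.700000000000003
scene rotor [([565.0, -15.0, 2.0], 0.83, [277.8, 224.7]), ([653.0, 2.0, 84.0], 0.45, [280.6, 220.0])]
scene well []
scene well_mouth [([640.0, 3.0, 115.0], 0.77, [282.3, 206.7])]
scene rotor_ledge [([573.0, -14.0, 105.0], 0.71, [278.7, 194.6])]
scene adapter_mid [([654.0, 4.0, 84.0], 0.77, [281.5, 220.5]), ([706.0, -481.0, 32.0], 0.69, [91.9, 229.9]), ([808.0, 254.0, 27.0], 0.68, [391.2, 298.9])]
scene adapter_rim [([636.0, -5.0, 129.0], 0.94, [279.1, 200.6]), ([854.0, 257.0, 32.0], 0.89, [396.2, 315.4]), ([682.0, -518.0, 27.0], 0.7, [84.2, 224.2])]
scene tray [([396.0, 312.0, 3.0], 0.78, [393.5, 201.7])]
scene balance [([608.0, 327.0, -4.0], 0.68, [409.5, 250.4])]
scene bottle_mid [([636.0, 325.0, 118.0], 0.82, [422.1, 217.
[... 471 characters left out ...]
-3.0, 83.0], 0.91, [239.8, 165.8]), ([707.0, -482.0, 29.0], 0.65, [391.2, 154.1]), ([810.0, 254.0, 28.0], 0.56, [161.2, 122.2])]
top adapter_rim [([857.0, 256.0, 29.0], 0.97, [161.3, 108.1]), ([678.0, -521.0, 27.0], 0.77, [403.7, 163.4]), ([637.0, -4.0, 128.0], 0.64, [239.5, 168.2])]
top tray [([399.0, 312.0, -5.0], 0.92, [139.0, 251.7])]
top balance [([607.0, 323.0, 3.0], 0.98, [138.6, 185.5])]
top bottle_mid [([638.0, 325.0, 120.0], 0.82, [127.0, 168.1])]
top lid_knob [([448.0, -390.0, 85.0], 0.86, [371.2, 235.0])]
top tube_rack [([401.0, 316.0, -7.0], 0.56, [137.9, 251.0]), ([804.0, 56.0, 0.0], 0.55, [223.3, 127.0])]
top tip_box []
top beaker [([800.0, -155.0, 1.0], 0.75, [287.7, 128.5])]
```

View pics/scene0.png

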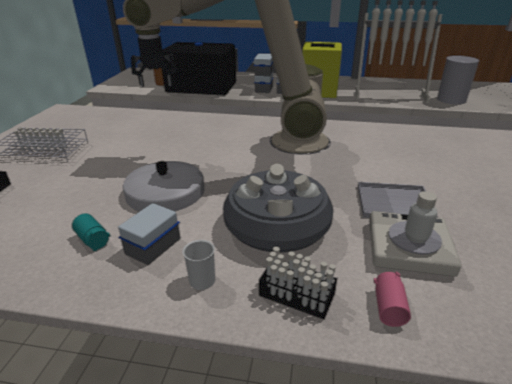

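View pics/top0.png

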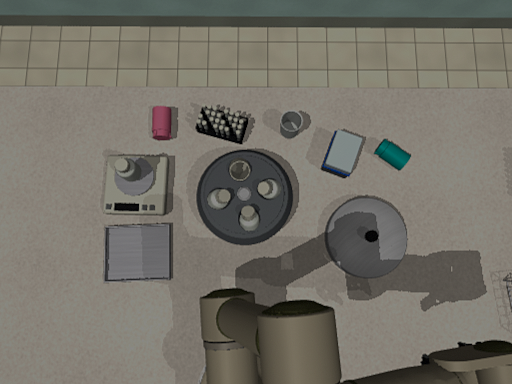

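```bash
cat >> h.py <<'E'
from scipy.spatial.transform import Rotation as R
def pose():
    s=ctrl.sense(); q=s['ee_rot']; return np.array(s['eef_pos']), R.from_quat([q[1],q[2],q[3],q[0]]).as_matrix(), s
def jawang(M):  # world angle of tool z (jaw dir), deg
    return np.degrees(np.arctan2(M[1,2],M[0,2]))
def plan(p,jaw=None):
    """TCP target world, jaw dir angle deg (mod 180)"""
    P,M,s=pose(); d=M.T@(np.array(p)-P)/10
    y=0
    if jaw is not None:
        y=(jaw-jawang(M)+90)%180-90   # ccw about +z; tool x is down -> negative
        y=-y/5
    print('t',round(s['time_s'],2),'pos',P.round(1),'jaw',round(jawang(M),1),'F',np.round(s['force'],1),'T',np.round(s['wrist_torque'],2),'g',round(s['grip_width'],3),'q6',round(s['joints'][5],2))
    print('  rows x y z yaw:',d.round(2),round(y,2));
E
python3 - <<'E'
from h import *
P,M,s=pose(); print(M.round(3)); c=capture('wrist'); print(np.round(c['mount'],2), np.round(c['intrinsics'],1)); save(c,'w0')
top=capture('top'); save(top,'t1')
im=top['pixels'][120:280,170:320,::-1]; cv2.imwrite('pics/crop1.png',cv2.resize(im,None,fx=4,fy=3.7,interpolation=cv2.INTER_CUBIC))
plan([590,-10,330],102)
E
```

```text
[[ 0.     0.953  0.303]
 [-0.     0.303 -0.953]
 [-1.     0.     0.   ]]
[[   0.     -0.28    0.96 -142.92]
 [  -0.     -0.96   -0.28   71.17]
 [   1.     -0.     -0.      1.12]
 [   0.      0.      0.      1.  ]] [[304.3   0.  259.8]
 [  0.  304.3 189.5]
 [  0.    0.    1. ]]
t 1.5 pos [ 159.  -500.3  231.3] jaw -72.4 F [ 0.1  0.5 -0.1] T [0.05 0.04 0.02] g 0.999 q6 -0.22
  rows x y z yaw: [ -9.87  55.93 -33.68] 1.13
```

View pics/crop1.png

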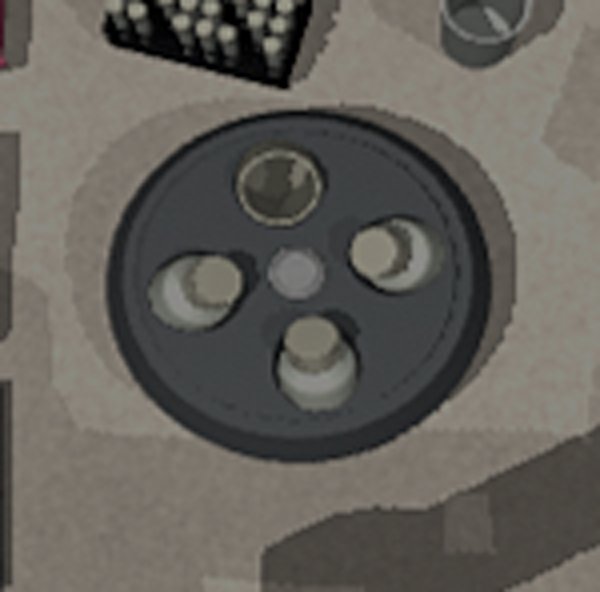

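View pics/w0.png

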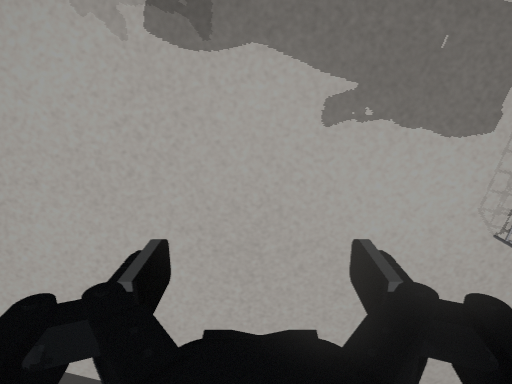

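Emit:
send_rows(rows="1 -9.9 58.7 -33.5 1.1;1 -9.9 58.7 -33.5 1.1;1 -9.9 58.7 -33.5 1.1;1 -9.9 58.7 -33.5 1.1;1 -9.9 58.7 -33.5 1.1;1 -9.9 58.7 -33.5 1.1;1 -9.9 58.7 -33.5 1.1;1 -9.9 58.7 -33.5 1.1;1 -9.9 58.7 -33.5 1.1;1 -9.9 58.7 -33.5 1.1;1 -9.9 58.7 -33.5 1.1;1 -9.9 58.7 -33.5 1.1")

```text
time_s: 2.7
eef_pos: [562.4, -61.8, 318.7]
ee_rot: [0.55, 0.444, 0.55, -0.444]
force: [0.1, -0.8, 0.1]
grip_width: 0.997
```

Emit:
send_rows(rows="1 -1.1 7.5 -4.2 0;1 -1.1 7.5 -4.2 0;1 -1.1 7.5 -4.2 0;1 -1.1 7.5 -4.2 0")

```text
time_s: 3.1
eef_pos: [625.9, -6.6, 328.6]
ee_rot: [0.55, 0.444, 0.551, -0.444]
force: [0.1, 0.1, 0.5]
grip_width: 0.999
```

```bash
cat >> h.py <<'E'
def wcap():
    P,M,s=pose(); c=capture('wrist'); T=np.eye(4);T[:3,:3]=M;T[:3,3]=P
    c['view']=np.linalg.inv(T@np.array(c['mount'])); return c
def spots(c,names,k=2):
    for t in names:
        r=nets.spot_point(c,t)
        print(t,[(np.round(d['location'],1).tolist(),round(d['confidence'],2)) for d in r[:k]])
def unproj(c,uv,z):
    K=np.array(c['intrinsics']);V=np.linalg.inv(np.array(c['view']))
    d=V[:3,:3]@np.linalg.inv(K)@np.array([uv[0],uv[1],1.0]); o=V[:3,3]; return o+d*(z-o[2])/d[2]
E
python3 - <<'E'
from h import *
c=wcap(); save(c,'w1'); plan([620,-4,330],102)
spots(c,['well_mouth','rotor_ledge','adapter_mid','adapter_rim','rotor','well'])
E
```

```text
t 3.15 pos [625.4  -7.3 329. ] jaw -77.9 F [0.1 0.3 0.1] T [ 0.   -0.01 -0.08] g 1.0 q6 1.16
  rows x y z yaw: [-0.1  -0.46 -0.43] 0.03
well_mouth []
rotor_ledge [([563.7, -13.9, 104.9], 0.64)]
adapter_mid [([657.3, 0.9, 85.3], 0.84)]
adapter_rim [([628.6, -1.1, 124.5], 0.9)]
rotor [([565.4, -12.9, -2.4], 0.91)]
well []
```

View pics/w1.png

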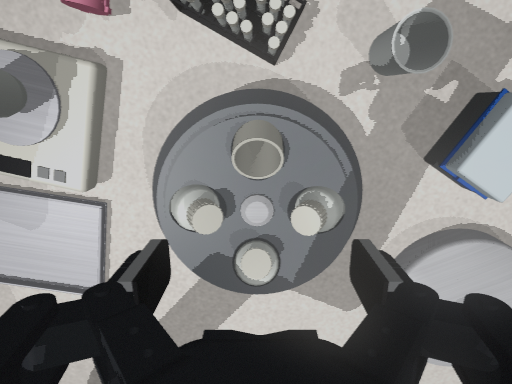

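Run:
```python
from h import *
c=wcap()
print('hub',unproj(c,(257,210),122), 'caps',unproj(c,(207,218),156),unproj(c,(307.5,216),156),unproj(c,(257.5,264),156))
im=c['pixels'][100:300,140:380,::-1]; cv2.imwrite('pics/crop2.png',cv2.resize(im,(800,667)[:2] if 0 else (720,600),interpolation=cv2.INTER_CUBIC))
import json; np.savez('w1.npz',view=c['view'],K=c['intrinsics'])
# overlay model
C=np.array([566,-14.]);a=np.radians(12)
ex=np.array([np.cos(a),np.sin(a)]);ey=np.array([-ex[1],ex[0]])
```

```text
hub [570.95898446 -16.50008106 122.        ] caps [562.16961007  38.14105586 156.        ] [587.81821554 -70.52500486 156.        ] [517.94120415 -28.59596407 156.        ]
```

View pics/crop2.png

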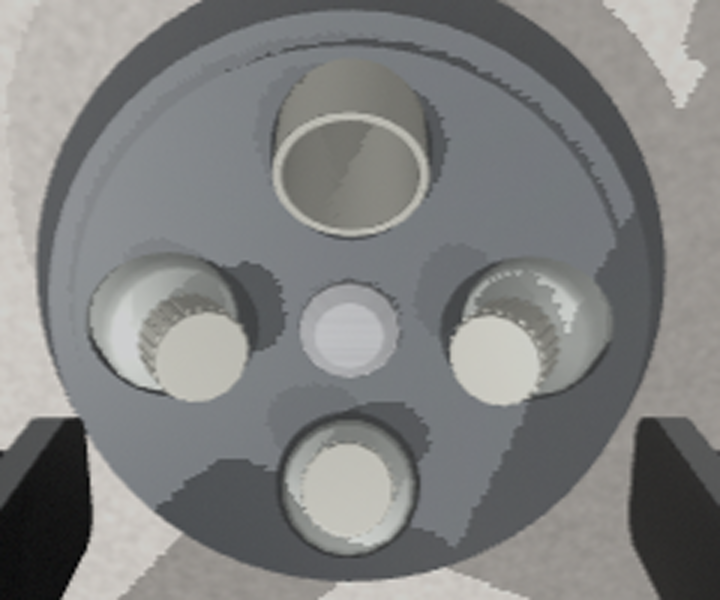

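Run:
```python
from h import *
f=np.load('w1.npz'); c=dict(view=f['view'],intrinsics=f['K'])
h=unproj(c,(256.7,211),122); L=unproj(c,(207,219),152);Rr=unproj(c,(304.3,220),152);B=unproj(c,(255.7,263.3),152);rim=unproj(c,(257,158.2),127)
print(h,L,Rr,B,rim)
print('yaw from L-R',np.degrees(np.arctan2(*(L-Rr)[1::-1]))-90,'len',np.linalg.norm(L-Rr),'yaw B',np.degrees(np.arctan2(*(rim-B)[1::-1])),np.linalg.norm(rim-B),'hub-rim',np.degrees(np.arctan2(*(rim-h)[1::-1])),np.linalg.norm(rim[:2]-h[:2]))
print('mid LR',(L+Rr)/2)
# optimise against model: points
from scipy.optimize import least_squares
s28,c28=np.sin(np.radians(28)),np.cos(np.radians(28))
def pts(x,y,a):
    out=[]; ex=np.array([np.cos(a),np.sin(a)])
    def w(k,s): # s along axis
        b=a+k*np.pi/2; r=74-(s-80)*s28; return [x+r*np.cos(b),y+r*np.sin(b),112+(s-80)*c28]
    return [[x,y,122],w(1,120),w(3,120),w(2,120),w(0,97)]
obs=np.array([(256.7,211),(207,219),(304.3,220),(255.7,263.3),(257,158.2)])
pj=lambda v:np.array([proj(c,p) for p in pts(*v)])
def pr(c,p):
    q=np.array(c['intrinsics'])@(np.array(c['view'])@np.append(p,1))[:3]; return q[:2]/q[2]
r=least_squares(lambda v:(np.array([pr(c,p) for p in pts(*v)])-obs).ravel(),[566,-14,.2],x_scale=[10,10,.1])
print(r.x,np.degrees(r.x[2]),r.fun.round(1))
```

```text
[569.6132883  -16.40900697 122.        ] [559.29767094  38.34616997 152.        ] [581.0429528  -69.17638498 152.        ] [516.15914265 -26.77575938 152.        ] [634.40535606  -3.16377151 127.        ]
yaw from L-R 11.43324466689512 len 109.69939428294676 yaw B 11.292574036959786 123.14500784330099 hub-rim 11.553605581019267 66.13205204238704
mid LR [570.17031187 -15.4151075  152.        ]
[ 5.68775152e+02 -1.60617443e+01  1.97610326e-01] 11.322237692019913 [-0.4  0.6  0.7 -0.4 -0.  -0.2 -0.1 -0.9 -0.2  0.7]
```

Run:
```python
from h import *
plan([636.5,-2.3,114],101.4-20)
```

```text
t 3.5 pos [625.5  -7.4 329.6] jaw -77.9 F [-0.7  0.2  0.1] T [ 0.06 -0.05 -0.01] g 0.999 q6 1.16
  rows x y z yaw: [21.56  1.17 -0.27] 4.14
```

Emit:
send_rows(rows="1 5 1.2 -0.3 1.7;1 10 1.2 -0.3 3.4;1 15 1.2 -0.3 4.1;1 18.5 1.2 -0.3 4.1;1 20.5 1.2 -0.3 4.1;1 21.5 1.2 -0.3 4.1;1 21.5 1.2 -0.3 4.1;1 21.5 1.2 -0.3 4.1", grip_force=60)

```text
time_s: 4.3
eef_pos: [637.5, -1.6, 115.7]
ee_rot: [0.463, 0.536, 0.462, -0.535]
force: [0.5, 0.9, -0.0]
grip_width: 1.002
```

Run:
```python
from h import *
plan([636.5,-2.3,114],101.4-20)
c=wcap(); save(c,'w2'); c=capture('scene'); im=c['pixels'][130:260,190:370,::-1];cv2.imwrite('pics/s2.png',cv2.resize(im,(720,520),interpolation=cv2.INTER_CUBIC))
```

```text
t 4.3 pos [637.5  -1.6 115.7] jaw -98.4 F [ 0.5  0.9 -0. ] T [ 0.04 -0.02  0.05] g 1.002 q6 1.53
  rows x y z yaw: [ 0.17 -0.09  0.08] 0.05
```

View pics/w2.png

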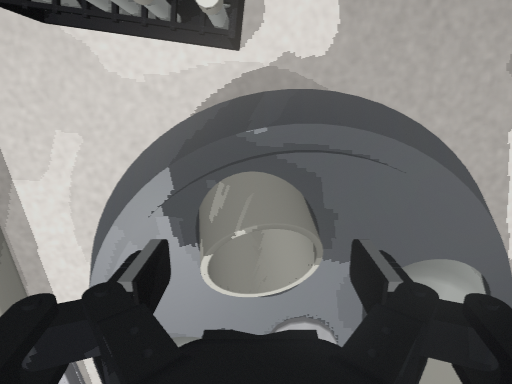

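View pics/s2.png

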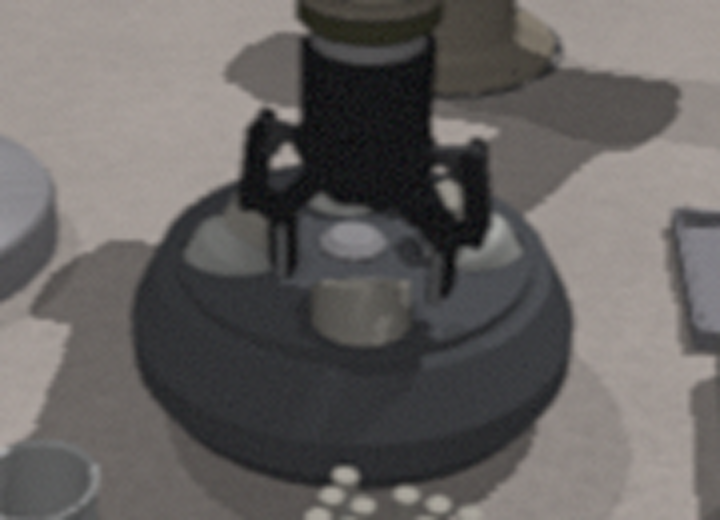

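Emit:
send_rows(rows="1 0.6 0 0 0;0.6 0.6 0 0 0;0.6 0.6 0 0 0;0.6 0.6 0 0 0;0.6 0.6 0 0 0;0.6 0.6 0 0 0;0.6 0.6 0 0 0", grip_force=60)

```text
time_s: 5.1
eef_pos: [636.8, -1.5, 109.3]
ee_rot: [-0.462, -0.535, -0.462, 0.535]
force: [-4.3, 0.6, 6.0]
grip_width: 0.694
```

Run:
```python
from h import *
plan([636.5,-2.3,114],101.4-20)
c=wcap(); save(c,'w3')
```

```text
t 5.1 pos [636.8  -1.5 109.3] jaw -98.4 F [-4.3  0.6  6. ] T [-0.09  0.69  0.06] g 0.694 q6 1.53
  rows x y z yaw: [-0.47 -0.02  0.08] 0.05
```

View pics/w3.png

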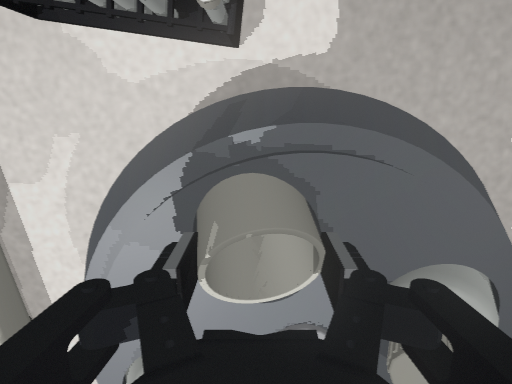

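Emit:
send_rows(rows="0.55 0 0 0 -1;0.55 0 0 0 -2;0.55 0 0 0 -3;0.55 0 0 0 -4;0.55 0 0 0 -5;0.55 0 0 0 -6", grip_force=80)

```text
time_s: 5.75
eef_pos: [640.3, -1.1, 109.3]
ee_rot: [0.588, 0.399, 0.582, -0.395]
force: [20.5, 9.7, -6.8]
grip_width: 0.681
```

Run:
```python
from h import *
plan([636.5,-2.3,109],101.4+20)
c=wcap(); save(c,'w4')
```

```text
t 5.75 pos [640.3  -1.1 109.3] jaw -68.3 F [20.5  9.7 -6.8] T [ 0.37 -3.79 -1.43] g 0.681 q6 1.01
  rows x y z yaw: [ 0.03 -0.4  -0.03] -1.94
```

View pics/w4.png

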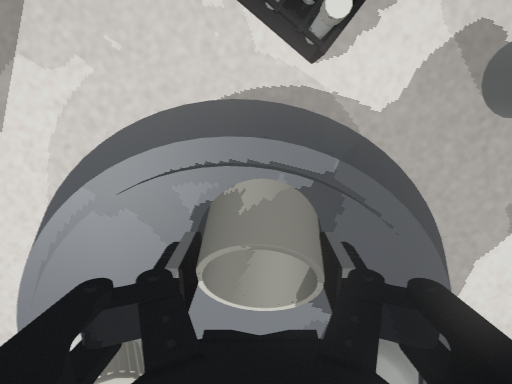

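Emit:
send_rows(rows="0.55 0 -0.2 0 -1;0.55 0 -0.3 0 -2;0.55 0 -0.3 0 -3;0.55 0 -0.3 0 -3")

```text
time_s: 6.2
eef_pos: [638.3, -1.7, 110.8]
ee_rot: [0.636, 0.32, 0.628, -0.315]
force: [16.1, 9.0, 1.2]
grip_width: 0.678
```

Run:
```python
from h import *
plan([636.5,-2.3,109],101.4)
c=wcap(); save(c,'w5')
spots(c,['adapter_mid','adapter_rim'])
```

```text
t 6.2 pos [638.3  -1.7 110.8] jaw -53.4 F [16.1  9.   1.2] T [ 0.03 -3.45 -1.04] g 0.678 q6 0.74
  rows x y z yaw: [ 0.18 -0.19 -0.06] 5.05
adapter_mid []
adapter_rim [([629.2, -5.7, 129.5], 0.66)]
```

View pics/w5.png

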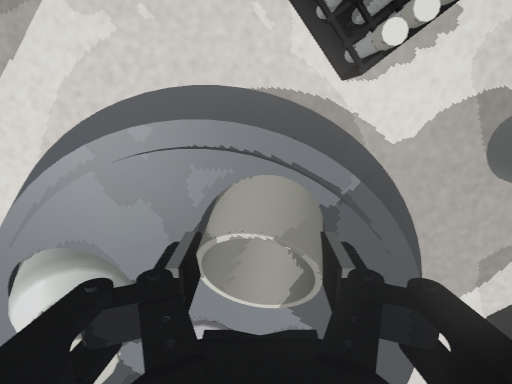

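Emit:
send_rows(rows="1 0 0 0 0;1 0 0 0 0;1 0 0 0 0;1 0 -0.2 0 1.7;1 0 -0.2 0 3.4;1 0.1 -0.2 0 5;1 0.1 -0.2 0 5;0.55 0.1 -0.2 0 5;0.55 0.1 -0.2 0 5;0.55 0.1 -0.2 0 5;0.55 0.1 -0.2 0 5;0.55 0.1 -0.2 0 5", grip_force=60)

```text
time_s: 7.55
eef_pos: [632.7, -3.4, 108.4]
ee_rot: [0.549, 0.446, 0.548, -0.446]
force: [-1.5, 2.7, 6.4]
grip_width: 0.687
```

Run:
```python
from h import *
plan([636.5-20*.47*.98,-2.3-20*.47*.198,109+20*.883],101.4)
c=wcap(); save(c,'w6')
spots(c,['adapter_mid','adapter_rim'])
```

```text
t 7.55 pos [632.7  -3.4 108.4] jaw -78.2 F [-1.5  2.7  6.4] T [0.39 0.35 0.06] g 0.687 q6 1.17
  rows x y z yaw: [-1.83 -0.55 -0.04] 0.08
adapter_mid []
adapter_rim [([631.0, -2.2, 125.3], 0.68)]
```

View pics/w6.png

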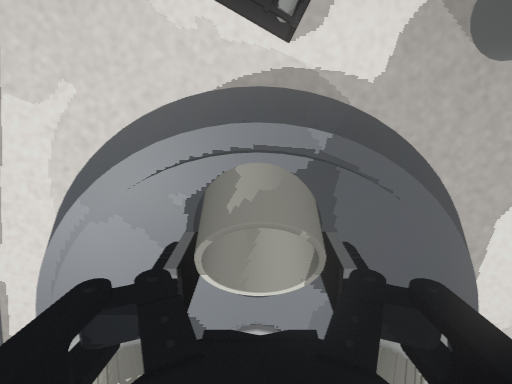

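Emit:
send_rows(rows="0.55 -0.3 -0.15 0 0;0.55 -0.6 -0.3 0 0;0.55 -0.9 -0.47 0 0;0.55 -1.2 -0.62 0 0", grip_force=80)

```text
time_s: 8.1
eef_pos: [626.2, -4.7, 119.2]
ee_rot: [0.548, 0.447, 0.548, -0.447]
force: [1.3, 4.3, -2.3]
grip_width: 0.68
```

Run:
```python
from h import *
plan([632.7-20*.47*.98,-3.4-20*.47*.198,108.4+20*.883],101.4)
c=wcap(); save(c,'w7')
```

```text
t 8.1 pos [626.2  -4.7 119.2] jaw -78.3 F [ 1.3  4.3 -2.3] T [ 0.63 -0.24  0.06] g 0.68 q6 1.17
  rows x y z yaw: [-0.68 -0.27  0.  ] 0.05
```

View pics/w7.png

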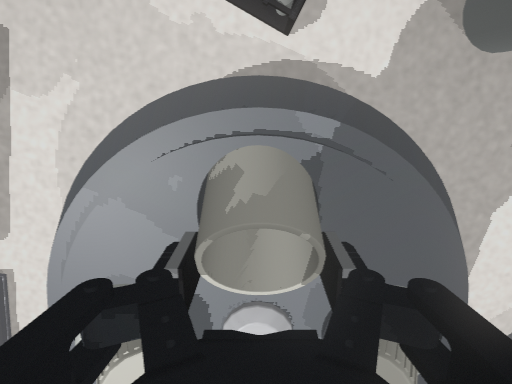

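Emit:
send_rows(rows="0.55 -0.88 -0.47 0 0;0.55 -1.77 -0.94 0 0;0.55 -2.65 -1.41 0 0;0.55 -3.53 -1.88 0 0;0.55 -4.42 -2.35 0 0;0.55 -5.3 -2.82 0 0;0.55 -6.2 -3.29 0 0;0.55 -7.1 -3.76 0 0;0.55 -8 -4.2 0 0;0.55 -10 -4.7 0 0;0.55 -13 -4.7 0 0;0.55 -14 -4.7 0 0")

```text
time_s: 9.35
eef_pos: [580.9, -14.7, 262.5]
ee_rot: [0.55, 0.447, 0.547, -0.446]
force: [0.7, 0.0, -2.2]
grip_width: 0.685
```

Run:
```python
from h import *
plan([397,312,250],101.4)
c=wcap(); save(c,'w8'); c=capture('scene'); save(c,'s8'); im=c['pixels'][90:260,190:370,::-1];cv2.imwrite('pics/s8.png',cv2.resize(im,(630,595),interpolation=cv2.INTER_CUBIC))
c=capture('top');r=nets.spot_point(c,'tray');print(r)
im=c['pixels'][205:300,90:190,::-1];cv2.imwrite('pics/t8.png',cv2.resize(im,(600,570),interpolation=cv2.INTER_CUBIC))
for p in ([-81,-96],[81,-96],[81,96],[-81,96]): pass
```

```text
t 9.35 pos [580.9 -14.7 262.5] jaw -78.4 F [ 0.7  0.  -2.2] T [-0.04  0.05  0.01] g 0.685 q6 1.14
  rows x y z yaw: [  1.13 -11.43 -35.71] 0.05
[{'location': [399.2, 315.8, -4.4], 'confidence': 0.68}]
```

View pics/w8.png

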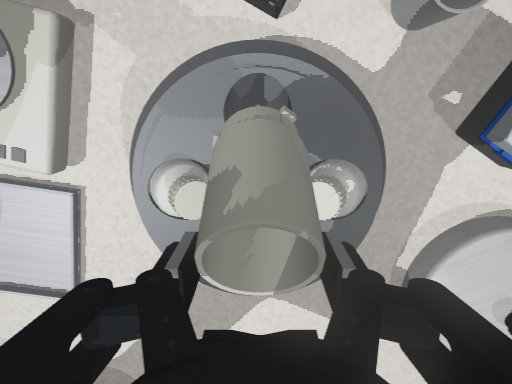

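View pics/s8.png

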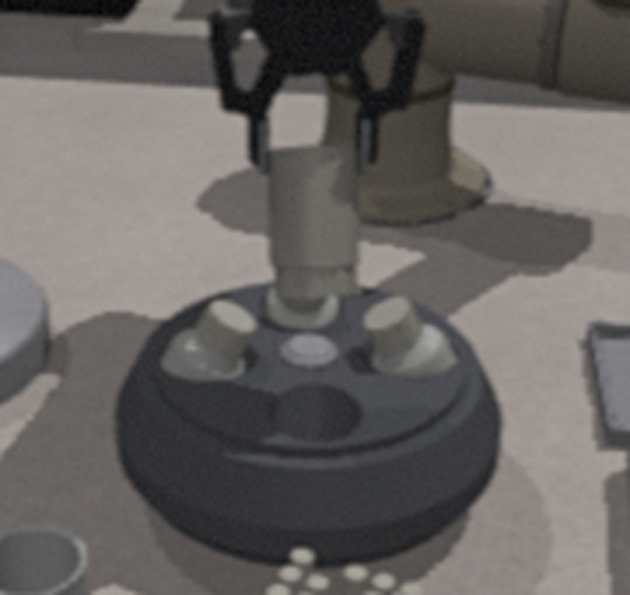

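View pics/t8.png

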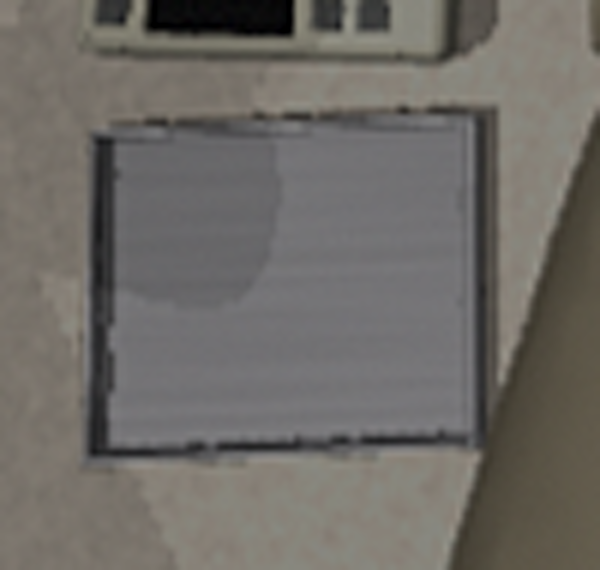

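Emit:
send_rows(rows="0.55 0 -14.1 -35.7 0;0.55 0 -14.1 -35.7 0;0.55 0 -14.1 -35.7 0;0.55 0 -14.1 -35.7 0;0.55 0 -14.1 -35.7 0;0.55 0 -14.1 -35.7 0;0.55 0 -14.1 -35.7 0;0.55 0 -14.1 -35.7 0;0.55 0 -14.1 -35.7 0;0.55 0 -14.1 -35.7 0;0.55 0 -14.1 -35.7 0")

```text
time_s: 10.65
eef_pos: [370.6, 306.0, 258.5]
ee_rot: [0.548, 0.446, 0.548, -0.448]
force: [-0.2, -0.5, -1.5]
grip_width: 0.679
```

Emit:
send_rows(rows="0.55 4 0 0 0;0.55 8 0 0 0;0.55 8 0 0 0;0.55 8 0 0 0", grip_force=20)

```text
time_s: 11.05
eef_pos: [371.0, 306.3, 180.1]
ee_rot: [0.548, 0.447, 0.548, -0.447]
force: [-0.0, -0.3, -1.1]
grip_width: 0.68
```

Run:
```python
from h import *
plan([370,306,180],101.4)
c=wcap(); save(c,'w9'); print(nets.spot_point(c,'tray'));spots(c,['adapter_mid','adapter_rim'])
c=capture('top'); im=c['pixels'][185:305,70:220,::-1];cv2.imwrite('pics/t9.png',cv2.resize(im,(750,600),interpolation=cv2.INTER_CUBIC))
```

```text
t 11.05 pos [371.  306.3 180.1] jaw -78.4 F [-0.  -0.3 -1.1] T [-0.    0.07  0.01] g 0.68 q6 1.82
  rows x y z yaw: [ 0.01 -0.11  0.01] 0.03
[]
adapter_mid []
adapter_rim [([369.8, 304.3, 200.3], 0.9)]
```

View pics/w9.png

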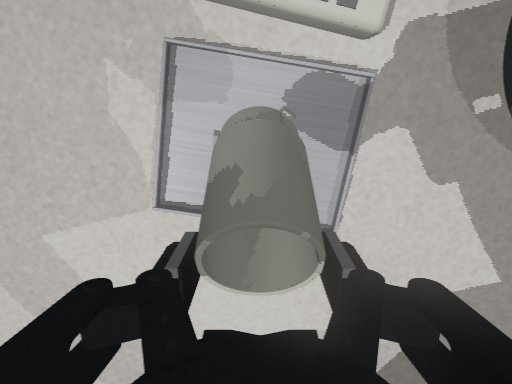

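Run:
```python
from h import *
c=wcap()
for p in [(166,40),(374,73),(155,208)]: print(unproj(c,p,18).round(1))
t=capture('top')
# top crop t8: scale 6, offset (90,205)
for p in [(93,133),(496,110),(88,457),(487,443)]: print(unproj(t,(90+p[0]/6,205+p[1]/6),18).round(1))
```

```text
[477.8 415.9  18. ]
[488.9 220.6  18. ]
[313.  408.1  18. ]
[473.1 413.3  18. ]
[485.7 206.3  18. ]
[310.2 404.6  18. ]
[317.6 204.1  18. ]
```

Emit:
send_rows(rows="0.55 5 -1 0 0;0.55 9 -1 0 0;0.55 9.3 -1 0 0;0.55 9.5 -1 0 0;0.55 9.6 -1 0 0;0.55 9.6 -1 0 0", grip_force=25)

```text
time_s: 12.0
eef_pos: [360.5, 304.8, 84.6]
ee_rot: [0.548, 0.447, 0.548, -0.447]
force: [-5.7, -3.4, 10.3]
grip_width: 0.679
```

Run:
```python
from h import *
plan([370,306,82],101.4)
c=wcap(); save(c,'w10');spots(c,['adapter_mid','adapter_rim'])
c=capture('scene'); im=c['pixels'][120:280,330:480,::-1];cv2.imwrite('pics/s10.png',cv2.resize(im,(560,600),interpolation=cv2.INTER_CUBIC))
```

```text
t 12.0 pos [360.5 304.8  84.6] jaw -78.4 F [-5.7 -3.4 10.3] T [-0.67  1.04 -0.08] g 0.679 q6 1.82
  rows x y z yaw: [0.26 0.95 0.08] 0.05
adapter_mid []
adapter_rim [([359.1, 306.8, 103.3], 0.92)]
```

View pics/s10.png

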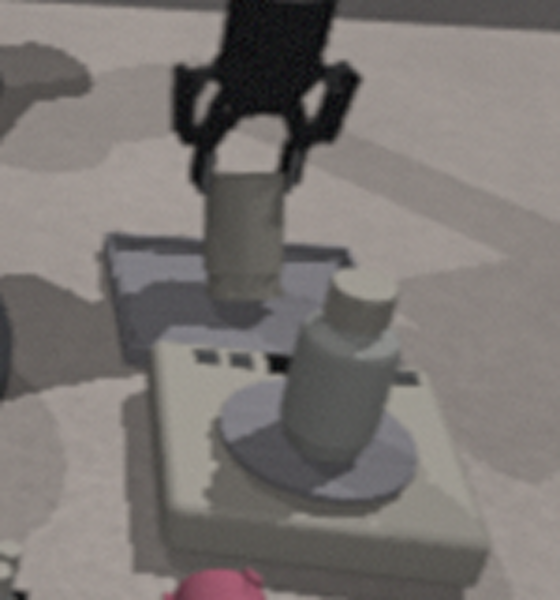

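Emit:
send_rows(rows="0.55 0 0.3 0 0;0.55 -0.05 0.7 0 0;0.55 -0.1 1.1 0 0;0.55 -0.1 1.5 0 0;0.55 -0.1 1.9 0 0;0.55 -0.1 2 0 0")

```text
time_s: 12.8
eef_pos: [380.8, 309.1, 84.5]
ee_rot: [0.548, 0.447, 0.548, -0.446]
force: [1.7, 1.0, 0.8]
grip_width: 0.683
```

Run:
```python
from h import *
plan([370,306,82],101.4)
c=wcap(); save(c,'w11');spots(c,['adapter_mid','adapter_rim'])
```

```text
t 12.8 pos [380.8 309.1  84.5] jaw -78.4 F [1.7 1.  0.8] T [ 0.11 -0.28 -0.  ] g 0.683 q6 1.81
  rows x y z yaw: [ 0.25 -1.12  0.08] 0.05
adapter_mid []
adapter_rim []
```

View pics/w11.png

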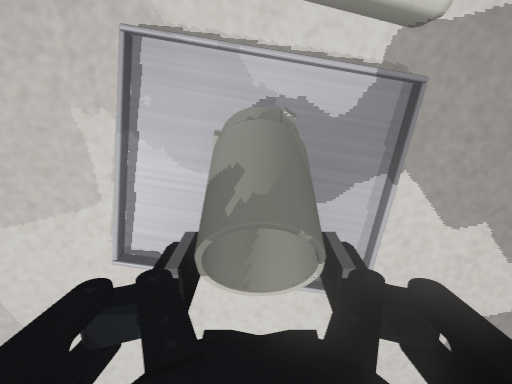

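View pics/w10.png

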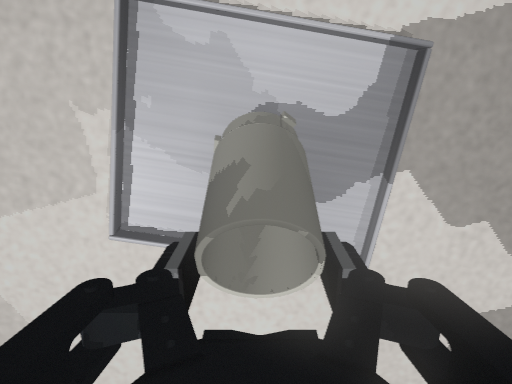

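Emit:
send_rows(rows="0.55 0.05 0 0 0;0.76 0.05 0 0 0;0.76 0.05 0 0 0;0.76 0.05 0 0 0;0.76 0.05 0 0 0;0.76 0.05 0 0 0")

```text
time_s: 13.55
eef_pos: [379.9, 308.8, 83.7]
ee_rot: [0.548, 0.447, 0.548, -0.447]
force: [0.5, 0.0, -0.4]
grip_width: 0.758
```

Run:
```python
from h import *
plan([370,306,82],101.4)
c=wcap(); save(c,'w12');spots(c,['adapter_mid','adapter_rim'])
```

```text
t 13.55 pos [379.9 308.8  83.7] jaw -78.4 F [ 0.5  0.  -0.4] T [ 0.02 -0.01  0.01] g 0.758 q6 1.81
  rows x y z yaw: [ 0.17 -1.03  0.07] 0.05
adapter_mid [([419.4, 322.9, 50.9], 0.66)]
adapter_rim [([421.2, 325.5, 99.4], 0.98)]
```

View pics/w12.png

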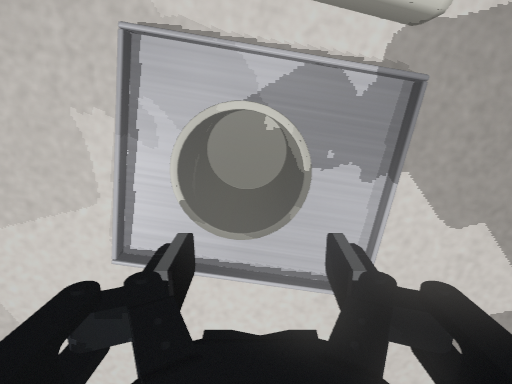

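Emit:
send_rows(rows="1 -5 0 0 0;1 -10 0 0 0;1 -15 0 0 0;1 -18 4 1 0;1 -18 9 2 0;1 -18 14 3 0;1 -18 19 3.5 0;1 -18 22 3.5 0;1 -18 22 3.5 0;1 -18 22 3.5 0")

```text
time_s: 14.7
eef_pos: [602.5, 318.8, 262.8]
ee_rot: [0.548, 0.446, 0.548, -0.447]
force: [-0.9, 0.1, 0.1]
grip_width: 1.001
```

Run:
```python
from h import *
plan([637,325,165],101.4)
c=wcap(); save(c,'w13');spots(c,['bottle_mid','balance'])
```

```text
t 14.7 pos [602.5 318.8 262.8] jaw -78.4 F [-0.9  0.1  0.1] T [ 0.01 -0.01 -0.  ] g 1.001 q6 1.68
  rows x y z yaw: [9.77 3.52 0.09] 0.05
bottle_mid []
balance []
```

View pics/w13.png

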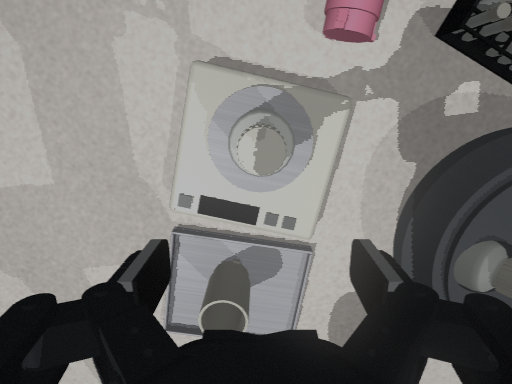

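Run:
```python
from h import *
c=wcap(); 
im=c['pixels'][60:240,160:370,::-1];cv2.imwrite('pics/c13.png',cv2.resize(im,(700,600),interpolation=cv2.INTER_CUBIC))
p=unproj(c,(262,149),180);print(p); plan([p[0],p[1],160],101.4)
```

```text
[639.08116882 324.24568366 180.        ]
t 14.9 pos [601.7 319.1 264.8] jaw -78.3 F [ 0.2 -0.6 -0.6] T [-0.04  0.   -0.06] g 1.002 q6 1.68
  rows x y z yaw: [10.49  3.75  0.25] 0.05
```

View pics/c13.png

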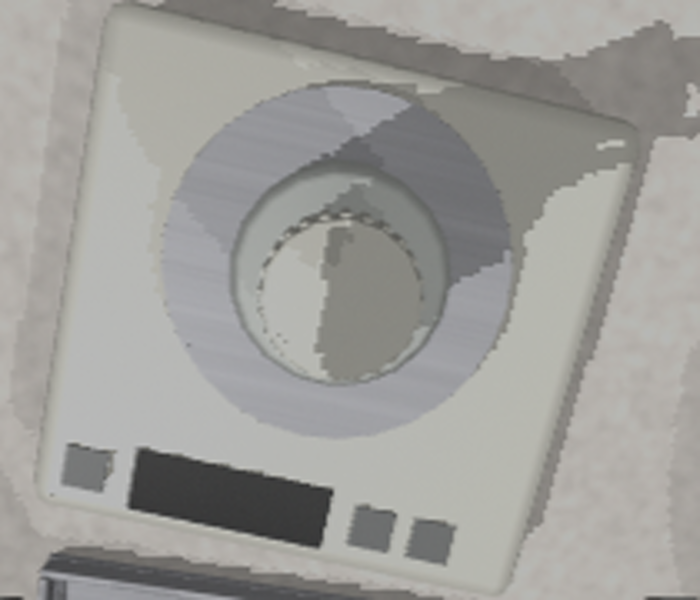

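Emit:
send_rows(rows="1 2 3.6 0.2 0;1 6 3.6 0.2 0;1 10 3.6 0.2 0;1 10.5 3.6 0.2 0;1 10.5 3.6 0.2 0;0.3 10.5 3.6 0.2 0;0.3 10.5 3.6 0.2 0;0.3 10.5 3.6 0.2 0;0.3 10.5 3.6 0.2 0;0.3 10.5 3.6 0.2 0;0.3 10.5 3.6 0.2 0;0.3 10.5 3.6 0.2 0", grip_force=40)

```text
time_s: 16.1
eef_pos: [638.7, 324.4, 160.4]
ee_rot: [0.549, 0.448, 0.548, -0.446]
force: [-0.9, -0.2, 6.8]
grip_width: 0.429
```

Run:
```python
from h import *
plan([638,324,160],101.4)
c=wcap(); save(c,'w14')
```

```text
t 16.1 pos [638.7 324.4 160.4] jaw -78.4 F [-0.9 -0.2  6.8] T [-0.05  0.1  -0.04] g 0.429 q6 1.67
  rows x y z yaw: [ 0.04 -0.08  0.02] 0.05
```

View pics/w14.png

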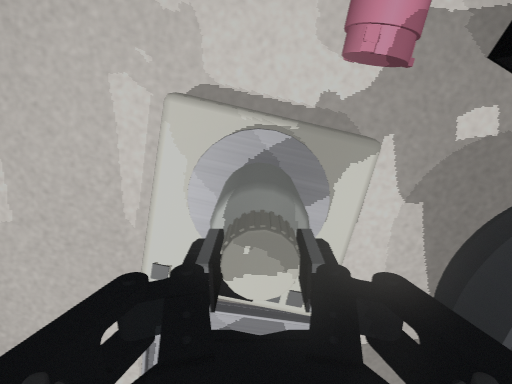

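Run:
```python
import numpy as np
from scipy.optimize import fsolve
D=112;rb=29.5
for hr in (0,6):
  print('heel',hr)
  for th in [0,4,8,12,16,20,24,27.9]:
    t=np.radians(th);u=np.array([-np.sin(t),np.cos(t)]);n=np.array([np.cos(t),np.sin(t)])
    lip=np.array([110.2,112]);a=np.radians(28);nw=np.array([np.cos(a),np.sin(a)]) # wall normal outward; inner wall point (37.8,112)
    def f(b):
        c1=(lip-b)@n-rb-.5
        # heel arc centre
        hc=b-(rb-hr)*n+hr*u
        c2=(hc-np.array([37.8,112]))@nw-hr-.5
        return [c1,c2]
    b=fsolve(f,[90,90]); p=b+D*u
    print(th,'bottom',b.round(1),'pivot',p.round(1))
```

```text
heel 0
0 bottom [80.2 88.8] pivot [ 80.2 200.8]
4 bottom [81.8 87.7] pivot [ 74.  199.4]
8 bottom [83.5 86.1] pivot [ 68. 197.]
12 bottom [85.6 83.7] pivot [ 62.3 193.2]
16 bottom [88.3 79.6] pivot [ 57.4 187.2]
20 bottom [93.1 71.3] pivot [ 54.8 176.6]
24 bottom [106.5  46.5] pivot [ 61.  148.8]
27.9 bottom [ 1136.1 -1889.8] pivot [ 1083.7 -1790.8]
heel 6
0 bottom [80.2 84.3] pivot [ 80.2 196.3]
4 bottom [82.2 83. ] pivot [ 74.3 194.7]
8 bottom [84.2 81.2] pivot [ 68.6 192.1]
12 bottom [86.6 78.6] pivot [ 63.3 188.2]
16 bottom [89.8 74.4] pivot [ 58.9 182.1]
20 bottom [95.  66.1] pivot [ 56.7 171.3]
24 bottom [108.9  41.2] pivot [ 63.3 143.5]
27.9 bottom [ 1138.9 -1895.1] pivot [ 1086.5 -1796.1]
```

Emit:
send_rows(rows="0.3 -5 0 0 0;0.3 -10 0 0 0;0.3 -10.5 -1 4 0;0.3 -10.5 -1.8 9 0;0.3 -10.5 -2.6 14 0;0.3 -10.5 -3.5 19 0;0.3 -10.5 -4.4 24 0;0.3 -10.5 -5.2 29 0;0.3 -10.5 -5.7 31.9 0;0.3 -10.5 -5.7 31.9 0;0.3 -10.5 -5.7 31.9 0")

```text
time_s: 17.25
eef_pos: [646.6, -0.1, 263.2]
ee_rot: [0.547, 0.447, 0.548, -0.447]
force: [0.4, 0.4, -3.8]
grip_width: 0.426
```

```bash
cat >> h.py <<'E'
RC=np.array([568.9,-16.0]);RA=np.radians(11.4);EX=np.array([np.cos(RA),np.sin(RA)])
def rz(r,z): return [*(RC+r*EX),z]
E
python3 - <<'E'
from h import *
plan(rz(80,195-12),101.4)
c=wcap(); save(c,'w15')
c=capture('scene'); im=c['pixels'][80:240,200:380,::-1];cv2.imwrite('pics/s15.png',cv2.resize(im,(675,600),interpolation=cv2.INTER_CUBIC))
E
```

```text
t 17.25 pos [ 6.466e+02 -1.000e-01  2.632e+02] jaw -78.4 F [ 0.4  0.4 -3.8] T [ 0.05 -0.03  0.05] g 0.426 q6 1.19
  rows x y z yaw: [8.02 0.08 0.03] 0.03
```

View pics/w15.png

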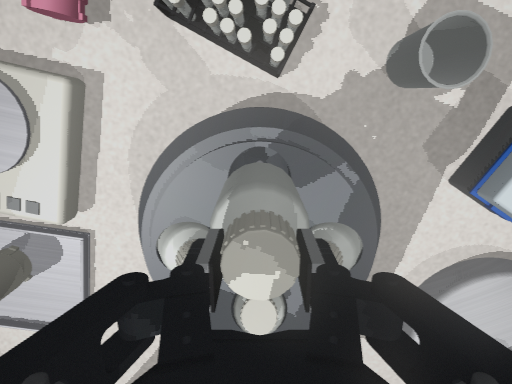

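View pics/s15.png

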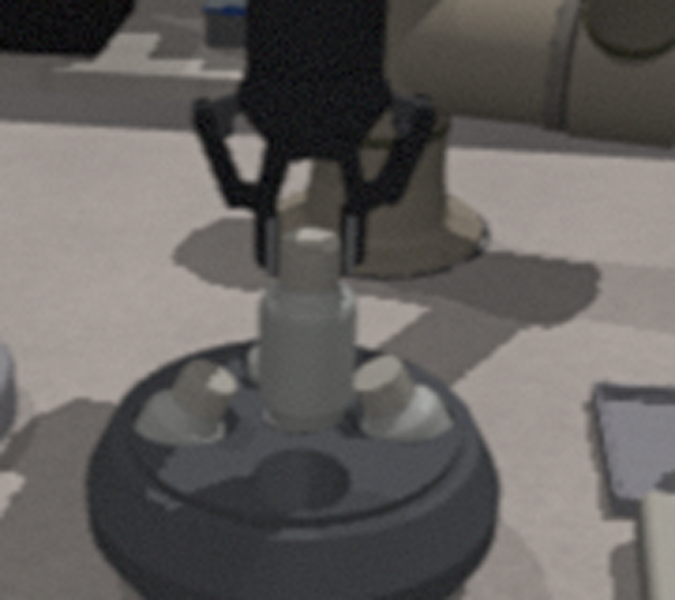

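Emit:
send_rows(rows="0.3 3 -0.1 0 0;0.3 5.5 -0.1 0 0;0.3 6.5 -0.1 0 0;0.3 7 -0.1 0 0;0.3 7.4 -0.1 0 0;0.3 7.4 -0.1 0 0", grip_force=25)

```text
time_s: 17.95
eef_pos: [646.0, 0.2, 190.3]
ee_rot: [0.548, 0.447, 0.548, -0.447]
force: [0.3, -0.0, -3.0]
grip_width: 0.429
```

Run:
```python
from h import *
plan(rz(80,195-12),101.4)
c=wcap(); save(c,'w16')
c=capture('scene'); im=c['pixels'][80:240,200:380,::-1];cv2.imwrite('pics/s16.png',cv2.resize(im,(675,600),interpolation=cv2.INTER_CUBIC))
```

```text
t 17.95 pos [6.460e+02 2.000e-01 1.903e+02] jaw -78.3 F [ 0.3 -0.  -3. ] T [0.   0.08 0.03] g 0.429 q6 1.19
  rows x y z yaw: [0.73 0.12 0.07] 0.05
```

View pics/s16.png

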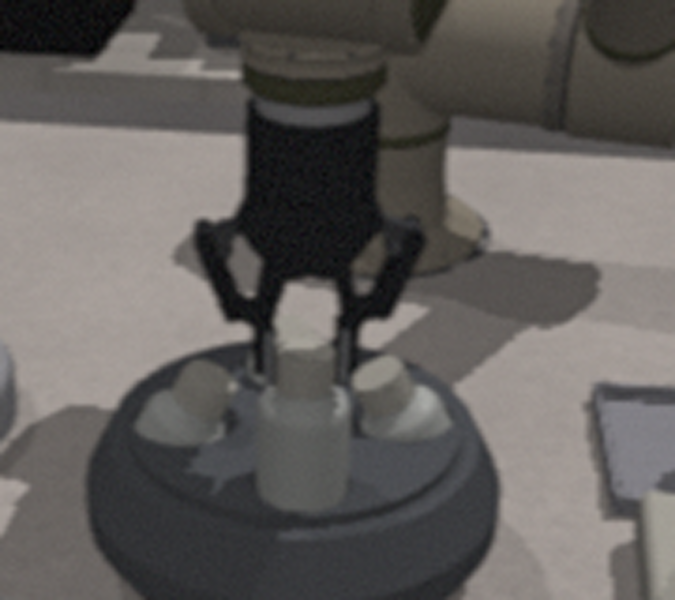

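Emit:
send_rows(rows="0.3 0.3 0 0 0;0.3 0.5 -0.3 0 0;0.3 0.6 -0.6 0 0;0.3 0.8 -0.9 0 0;0.3 1 -1.2 0 0")

```text
time_s: 18.55
eef_pos: [634.6, -2.4, 180.7]
ee_rot: [0.549, 0.447, 0.547, -0.446]
force: [2.9, 0.8, 1.4]
grip_width: 0.427
```

Run:
```python
from h import *
plan(rz(59,182-12),101.4)
c=wcap(); save(c,'w17')
```

```text
t 18.55 pos [634.6  -2.4 180.7] jaw -78.4 F [2.9 0.8 1.4] T [ 0.21 -0.76 -0.06] g 0.427 q6 1.18
  rows x y z yaw: [ 1.07 -0.81  0.03] 0.05
```

View pics/w17.png

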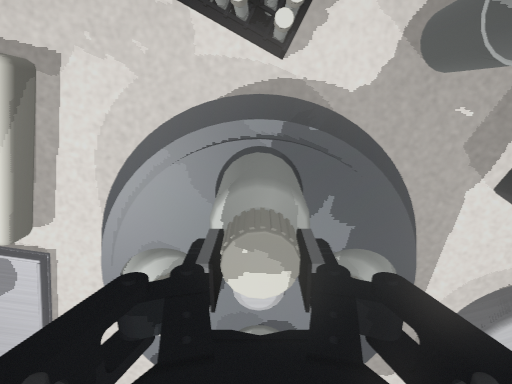

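Emit:
send_rows(rows="0.3 0.3 -0.3 0 0;0.3 0.6 -0.6 0 0;0.3 0.9 -0.8 0 0;0.3 1.2 -1 0 0;0.3 1.6 -1.15 0 0;0.3 1.6 -1.15 0 0")

```text
time_s: 19.2
eef_pos: [622.3, -4.7, 162.9]
ee_rot: [0.548, 0.446, 0.549, -0.447]
force: [3.0, 1.0, -3.6]
grip_width: 0.427
```

Run:
```python
from h import *
plan(rz(55,174-12),101.4)
plan(rz(59,140-12),101.4)
c=wcap(); save(c,'w18')
```

```text
t 19.2 pos [622.3  -4.7 162.9] jaw -78.4 F [ 3.   1.  -3.6] T [ 0.12 -0.78  0.01] g 0.427 q6 1.17
  rows x y z yaw: [0.09 0.04 0.05] 0.05
t 19.2 pos [622.3  -4.7 162.9] jaw -78.4 F [ 3.   1.  -3.6] T [ 0.12 -0.78  0.01] g 0.427 q6 1.17
  rows x y z yaw: [3.49 0.45 0.05] 0.05
```

View pics/w18.png

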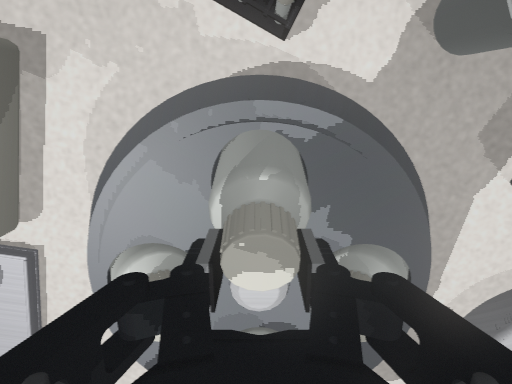

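Emit:
send_rows(rows="0.3 0.6 -0.1 0 0;0.3 1.2 -0.1 0 0;0.3 1.8 0 0 0;0.3 2.4 0.15 0 0;0.3 2.8 0.25 0 0;0.3 2.8 0.25 0 0")

```text
time_s: 19.85
eef_pos: [625.0, -4.1, 134.7]
ee_rot: [0.548, 0.446, 0.549, -0.447]
force: [3.1, 0.5, -1.9]
grip_width: 0.424
```

Run:
```python
from h import *
plan(rz(59,140-12),101.4)
c=wcap(); save(c,'w19');spots(c,['bottle_mid'])
```

```text
t 19.85 pos [625.   -4.1 134.7] jaw -78.4 F [ 3.1  0.5 -1.9] T [ 0.21 -0.83  0.  ] g 0.424 q6 1.17
  rows x y z yaw: [0.67 0.17 0.06] 0.05
bottle_mid [([564.7, -14.1, 107.0], 0.23)]
```

View pics/w19.png

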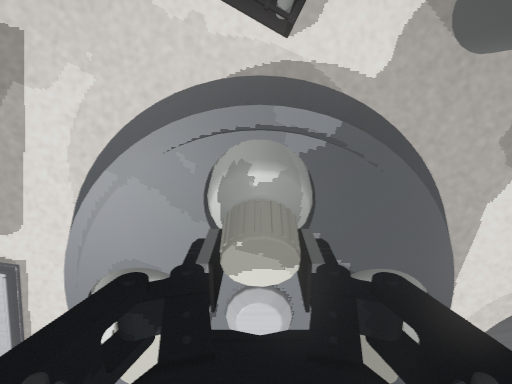

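Smooth so far. Going down the last few mm until the floor is felt.

Emit:
send_rows(rows="0.3 0.2 0.05 0 0;0.3 0.4 0.1 0 0;0.3 0.6 0.2 0 0;0.3 0.8 0.3 0 0;0.3 0.8 0.3 0 0")

```text
time_s: 20.45
eef_pos: [627.4, -4.2, 131.3]
ee_rot: [0.548, 0.446, 0.548, -0.447]
force: [-16.3, -1.5, 26.3]
grip_width: 0.428
```

Run:
```python
from h import *
plan(rz(59,140-12),101.4)
```

```text
t 20.45 pos [627.4  -4.2 131.3] jaw -78.3 F [-16.3  -1.5  26.3] T [0.03 2.21 0.08] g 0.428 q6 1.18
  rows x y z yaw: [ 0.33 -0.07 -0.  ] 0.05
```

Emit:
send_rows(rows="1 -0.1 0 0 0;1 -0.1 0 0 0;1 -0.1 0 0 0;1 -0.1 0 0 0;1 -5 0 0 0;1 -10 0 0 0;1 -14 -1 0 0;1 -17 -1 0 0;1 -17 -1 0 0")

```text
time_s: 21.35
eef_pos: [619.2, -5.8, 302.3]
ee_rot: [0.551, 0.448, 0.546, -0.446]
force: [-0.1, 0.5, 0.2]
grip_width: 0.997
```

Run:
```python
from h import *
plan(rz(59,140-12),101.4)
c=wcap(); save(c,'w20');spots(c,['bottle_mid','adapter_mid','adapter_rim'],4)
t=capture('top');spots(t,['bottle_mid','adapter_mid','lid_knob'],4)
from numpy import sin,cos,radians
w=lambda k,s:[*(RC+(74-(s-80)*.4695)*np.array([cos(RA+k*np.pi/2),sin(RA+k*np.pi/2)])),112+(s-80)*.883]
print('expected mid',np.round(w(0,60),1),'cap top px',[proj(c,w(k,120)) for k in range(4)])
im=c['pixels'][80:300,120:384,::-1]; cv2.imwrite('pics/c20.png',cv2.resize(im,(720,600),interpolation=cv2.INTER_CUBIC))
```

```text
t 21.35 pos [619.2  -5.8 302.3] jaw -78.4 F [-0.1  0.5  0.2] T [0.01 0.03 0.03] g 0.997 q6 1.17
  rows x y z yaw: [17.43  0.65 -0.04] 0.05
bottle_mid [([647.4, 3.0, 92.2], 0.71), ([569.5, -13.0, 1.4], 0.63), ([562.9, -14.7, 105.8], 0.44)]
adapter_mid [([419.7, 325.1, 52.7], 0.8)]
adapter_rim []
bottle_mid [([649.0, 0.5, 89.8], 0.53)]
adapter_mid [([709.0, -482.5, 31.3], 0.81), ([809.8, 252.4, 29.0], 0.78), ([413.7, 322.9, 52.7], 0.56)]
lid_knob [([449.8, -388.5, 87.1], 0.58)]
expected mid [6.506e+02 5.000e-01 9.430e+01] cap top px [array([258.6, 173.3]), array([205.9, 224.5]), array([258.3, 271.4]), array([310.9, 224.7])]
```

View pics/c20.png

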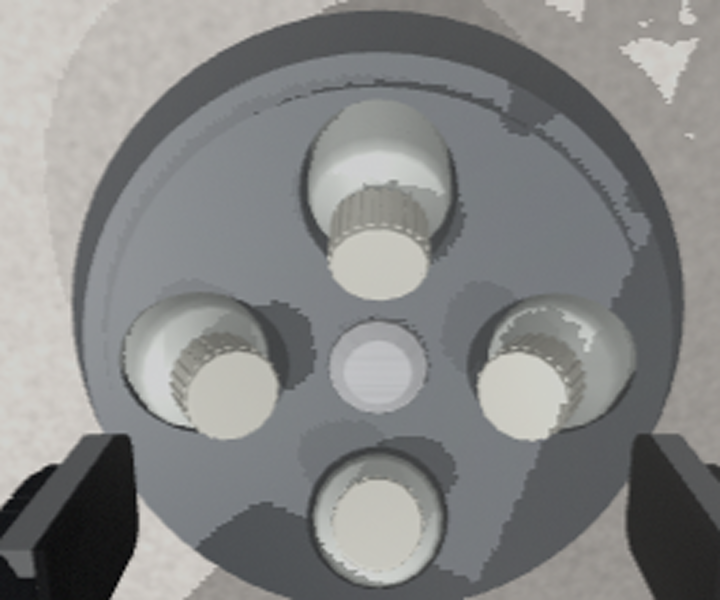

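Run:
```python
from h import *
c=wcap()
s28,c28=.4695,.8829
def w(s,x=0,tilt=0):
    # tilt extra (deg) about floor
    a=np.radians(28+tilt); r0=74+80*s28;z0=112-80*c28
    r=r0-s*np.sin(a)+x*np.cos(a); return [*(RC+r*EX),z0+s*np.cos(a)+x*np.sin(a)]
for d in (0,3,5,8,10): print(d,proj(c,w(120+d)))
for x in (-2.5,2.5): print('x',x,proj(c,w(120,x)))
for t in (-2,2): print('tilt',t,proj(c,w(120,0,t)))
print('shoulder centre ref', proj(c,w(96)))
for n,p in [('cap base c',w(96)),]: pass
```

```text
0 [259.5 172.4]
3 [259.5 174.4]
5 [259.5 175.7]
8 [259.5 177.8]
10 [259.5 179.2]
x -2.5 [259.5 174.3]
x 2.5 [259.5 170.4]
tilt -2 [259.5 169. ]
tilt 2 [259.5 175.5]
shoulder centre ref [259.6 157.2]
```

Run:
```python
from h import *
plan(rz(53,162),101.4)
```

```text
t 21.8 pos [618.3  -5.6 297. ] jaw -78.4 F [-0.2  0.2  0.7] T [-0.06  0.   -0.03] g 1.0 q6 1.17
  rows x y z yaw: [13.5   0.27  0.05] 0.05
```

Emit:
send_rows(rows="0 1 0.3 0 0;0 3 0.3 0 0;0 5 0.3 0 0;0 7 0.3 0 0;0 9 0.3 0 0;0 11 0.3 0 0;0 13 0.3 0 0;0 13.4 0.3 0 0;0 13.4 0.3 0 0")

```text
time_s: 22.7
eef_pos: [621.1, -4.9, 163.1]
ee_rot: [0.548, 0.447, 0.549, -0.447]
force: [-0.5, -0.5, 0.9]
grip_width: 0.004
```

Emit:
send_rows(rows="0 0.2 0.1 0 0;0 0.4 0.2 0 0;0 0.6 0.3 0 0;0 0.8 0.4 0 0;0 0.8 0.4 0 0")

```text
time_s: 23.2
eef_pos: [625.2, -4.1, 155.5]
ee_rot: [0.548, 0.447, 0.548, -0.447]
force: [-0.1, -0.4, -0.2]
grip_width: -0.003
```

Run:
```python
from h import *
plan(rz(55,152),101.4); P,_,_=pose(); print('r',(P[:2]-RC)@EX)
```

```text
t 23.2 pos [625.2  -4.1 155.5] jaw -78.4 F [-0.1 -0.4 -0.2] T [-0.04  0.03  0.05] g -0.003 q6 1.17
  rows x y z yaw: [ 0.35 -0.26  0.05] 0.05
r 57.58272603427796
```

Emit:
send_rows(rows="0 0.15 0.05 0 0;0 0.3 0.1 0 0;0 0.45 0.15 0 0;0 0.6 0.2 0 0;0 0.6 0.2 0 0")

```text
time_s: 23.7
eef_pos: [628.6, -4.3, 154.3]
ee_rot: [0.55, 0.448, 0.546, -0.446]
force: [-6.8, 0.1, 23.1]
grip_width: -0.002
```

Run:
```python
from h import *
plan(rz(55,152),101.4); P,_,_=pose(); print('r',(P[:2]-RC)@EX)
c=wcap(); save(c,'w21')
```

```text
t 23.7 pos [628.6  -4.3 154.3] jaw -78.4 F [-6.8  0.1 23.1] T [-0.1   0.95 -0.01] g -0.002 q6 1.18
  rows x y z yaw: [ 0.22 -0.59 -0.04] 0.05
r 60.861816847176435
```

View pics/w21.png

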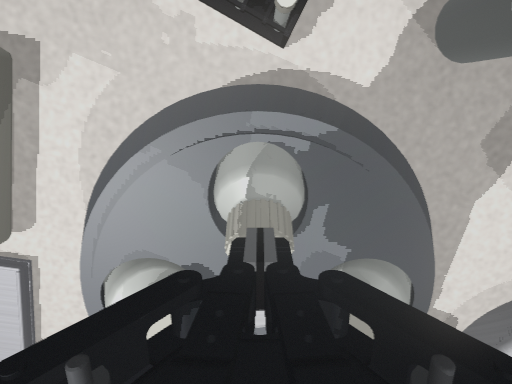

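Emit:
send_rows(rows="0 -5 0 0 0;0 -10 0 0 0;1 -14.5 -2 3 0;1 -14.5 -6 7 0;1 -14.5 -9 11 0;1 -14.5 -12 15 0;1 -14.5 -15 19 0;1 -14.5 -18 23 0;1 -14.5 -22 27.5 0;1 -14.5 -26.2 33 0;1 -14.5 -26.2 33 0;1 -14.5 -26.2 33 0")

```text
time_s: 24.95
eef_pos: [434.6, -383.7, 294.1]
ee_rot: [0.547, 0.448, 0.547, -0.449]
force: [0.9, -0.3, -0.2]
grip_width: 1.002
```

Run:
```python
from h import *
plan([448,-390,70])
c=wcap(); save(c,'w22');spots(c,['lid_knob'])
s=capture('scene'); im=s['pixels'][130:260,190:370,::-1];cv2.imwrite('pics/s22.png',cv2.resize(im,(720,520),interpolation=cv2.INTER_CUBIC))
```

```text
t 24.95 pos [ 434.6 -383.7  294.1] jaw -78.7 F [ 0.9 -0.3 -0.2] T [ 0.01 -0.02  0.06] g 1.002 q6 0.45
  rows x y z yaw: [22.41  1.21  0.87] 0
lid_knob [([446.6, -390.7, 89.1], 0.81)]
```

View pics/w22.png

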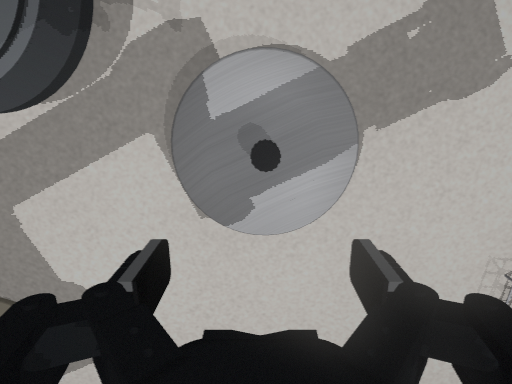

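View pics/s22.png

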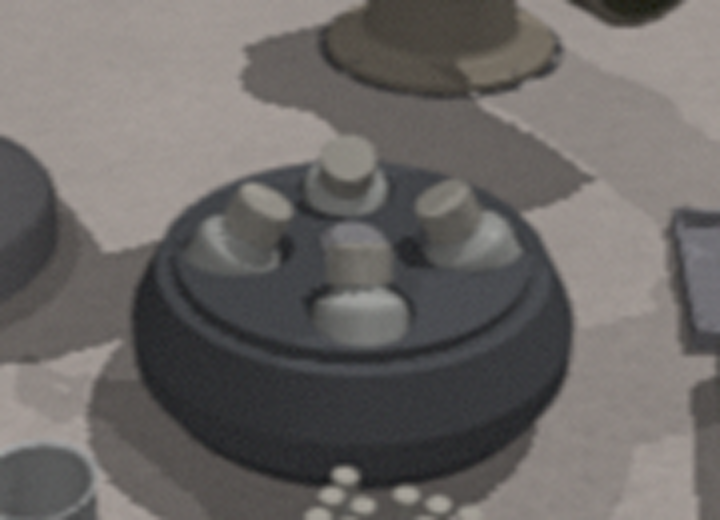

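Run:
```python
from h import *
c=wcap(); p=unproj(c,(265.5,155),100);print(p)
s=capture('scene')
w=lambda k,q:[*(RC+(74-(q-80)*.4695)*np.array([np.cos(RA+k*np.pi/2),np.sin(RA+k*np.pi/2)])),112+(q-80)*.883]
print([(proj(s,w(k,120))-[190,130])*4 for k in range(4)], (proj(s,w(0,127))-[190,130])*4)
plan([p[0],p[1],69])
```

```text
[ 453.13114417 -383.52916087  100.        ]
[array([360. , 245.6]), array([440.8, 197.6]), array([348. , 156.8]), array([266.8, 200.8])] [360. 234.]
t 25.2 pos [ 437.8 -378.9  294.9] jaw -78.3 F [-0.4  0.7  0.1] T [ 0.02  0.06 -0.04] g 1.005 q6 0.45
  rows x y z yaw: [22.59  1.41  0.77] 0
```

Run:
```python
from h import *
plan([448,-390,69])
c=wcap(); m=(c['pixels'].max(2)<45).astype('uint8'); n,l,st,ce=cv2.connectedComponentsWithStats(m)
for i in range(1,n):
    if 200<st[i,4]<3000: print(st[i],ce[i],unproj(c,ce[i],97).round(1))
spots(c,['lid_knob'])
plan([448,-390,69])
```

```text
t 25.2 pos [ 437.8 -378.9  294.9] jaw -78.3 F [-0.4  0.7  0.1] T [ 0.02  0.06 -0.04] g 1.005 q6 0.45
  rows x y z yaw: [22.59  0.77  1.3 ] 0
[  0   0  32  66 370] [19.00540541 31.30540541] [ 526. -112.   97.]
[  14    0   84  113 1915] [71.57911227 42.56814621] [ 526.3 -164.6   97. ]
[255 143  29  32 608] [268.00822368 157.75      ] [ 450.6 -386.6   97. ]
lid_knob [([445.2, -388.2, 88.9], 0.82)]
t 25.3 pos [ 437.7 -378.9  295. ] jaw -78.3 F [ 0.1 -0.2 -0.6] T [ 0.06 -0.04 -0.01] g 1.004 q6 0.45
  rows x y z yaw: [22.6   0.78  1.29] 0
```

Emit:
send_rows(rows="1 5 1 1.1 0;1 10 1 1.1 0;1 15 1 1.1 0;1 20 1 1.1 0;1 22.3 1 1.1 0;1 22.5 1 1.1 0;0.2 22.5 1 1.1 0;0.2 22.5 1 1.1 0;0.2 22.5 1 1.1 0;0.2 22.5 1 1.1 0;0.2 22.5 1 1.1 0;0.2 22.5 1 1.1 0", grip_force=60)

```text
time_s: 26.5
eef_pos: [449.7, -389.0, 71.5]
ee_rot: [0.549, 0.447, 0.547, -0.447]
force: [0.1, 1.1, 5.8]
grip_width: 0.366
```

Emit:
send_rows(rows="0.2 0 0 0 0;0.2 0 0 0 0")

```text
time_s: 26.7
eef_pos: [449.7, -389.0, 71.5]
ee_rot: [0.549, 0.447, 0.547, -0.447]
force: [-0.1, 1.1, 5.9]
grip_width: 0.365
```

Run:
```python
from h import *
plan([448,-390,69])
c=wcap(); save(c,'w23')
```

```text
t 26.7 pos [ 449.7 -389.    71.5] jaw -78.4 F [-0.1  1.1  5.9] T [0.31 0.14 0.01] g 0.365 q6 0.46
  rows x y z yaw: [ 0.25 -0.18  0.06] 0
```

View pics/w23.png

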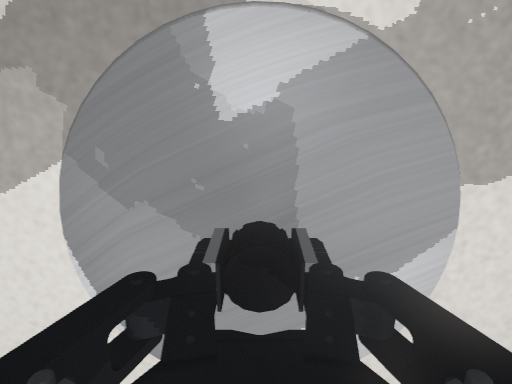

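Run:
```python
from h import *
c=wcap(); P,M,_=pose()
for off in (-5,0,5):
  q=P+off*M[:,1]; print(off,'centre',proj(c,[q[0],q[1],100]),'near edge',proj(c,[*(q-17*M[:,1])[:2],100]),'far edge',proj(c,[*(q+17*M[:,1])[:2],100]),'side',proj(c,[*(q+17*M[:,2])[:2],100]))
im=c['pixels'][200:340,180:350,::-1].astype(float)*4; cv2.imwrite('pics/c23.png',cv2.resize(im.clip(0,255).astype('uint8'),(720,593),interpolation=cv2.INTER_CUBIC))
```

```text
-5 centre [257.8 286.6] near edge [257.9 320. ] far edge [257.7 250.8] side [297.3 286.6]
0 centre [257.8 276.3] near edge [257.9 310.4] far edge [257.7 239.8] side [297.7 276.3]
5 centre [257.8 265.9] near edge [257.9 300.6] far edge [257.7 228.5] side [298.1 265.8]
```

View pics/c23.png

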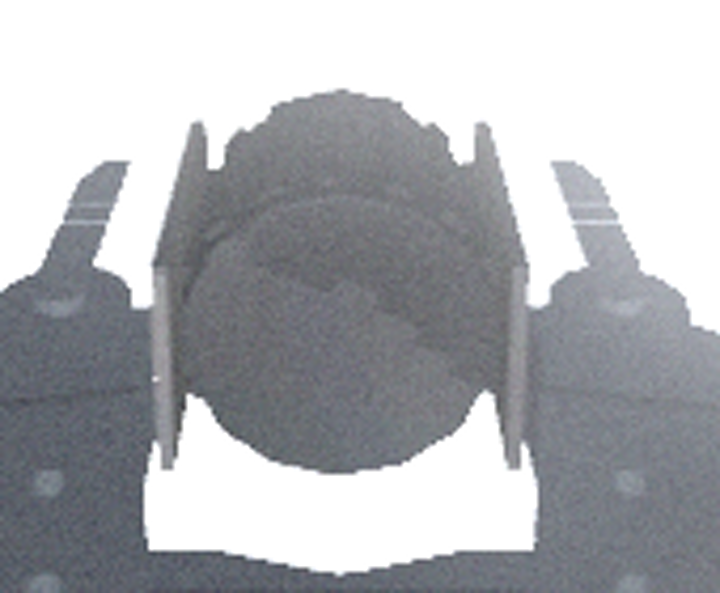

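Emit:
send_rows(rows="0.2 -4 0 0 0;0.2 -8 0 0 0;0.2 -12 0 0 0;0.2 -16 0.5 -1 0;0.2 -19 2.5 -4.5 0;0.2 -19 5 -8.8 0;0.2 -19 7.5 -13 0;0.2 -19 10 -17.5 0;0.2 -19 12.5 -22 0;0.2 -19 15 -26.5 0;0.2 -19 17.5 -31 0;0.2 -19 19.3 -34.1 0")

```text
time_s: 28.0
eef_pos: [569.5, -13.0, 260.0]
ee_rot: [0.548, 0.447, 0.548, -0.446]
force: [0.9, -0.9, -3.7]
grip_width: 0.37
```

Emit:
send_rows(rows="0.2 0 0 0 0;0.2 0 0 0 0;0.2 0 0 0 0")

```text
time_s: 28.3
eef_pos: [569.1, -16.5, 259.8]
ee_rot: [0.548, 0.447, 0.548, -0.447]
force: [0.0, -0.6, -3.2]
grip_width: 0.364
```

Run:
```python
from h import *
plan([569.9,-15.8,180],101.4)
c=wcap(); save(c,'w24');
s=capture('scene'); im=s['pixels'][60:260,170:400,::-1];cv2.imwrite('pics/s24.png',cv2.resize(im,(690,600),interpolation=cv2.INTER_CUBIC)); spots(s,['lid_knob'])
t=capture('top');spots(t,['lid_knob'])
```

```text
t 28.3 pos [569.1 -16.5 259.8] jaw -78.4 F [ 0.  -0.6 -3.2] T [-0.09 -0.03 -0.01] g 0.364 q6 1.13
  rows x y z yaw: [ 7.98  0.09 -0.05] 0.04
lid_knob [([567.4, -17.3, 275.9], 0.97)]
lid_knob [([567.3, -17.6, 277.0], 0.94)]
```

View pics/s24.png

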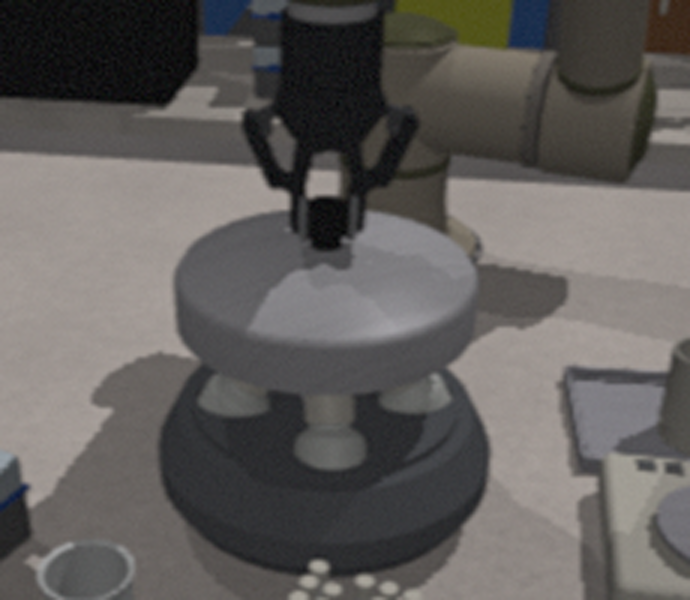

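View pics/w24.png

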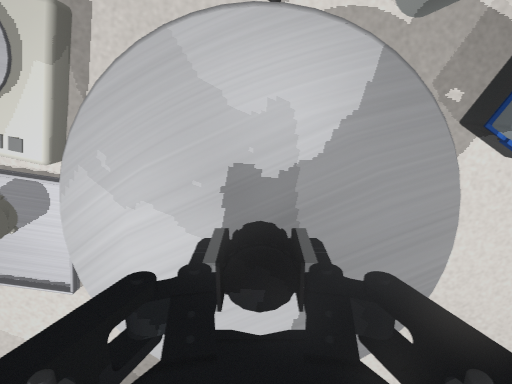

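Emit:
send_rows(rows="0.2 3 0.1 0 0;0.2 5.5 0.1 0 0;0.2 7 0.1 0 0;0.2 7.6 0.1 0 0;0.2 8 0.1 0 0;0.2 8.2 0.1 0 0;0.2 8.2 0.1 0 0")

```text
time_s: 29.25
eef_pos: [570.6, -15.6, 178.3]
ee_rot: [0.548, 0.447, 0.548, -0.447]
force: [-0.7, -0.4, -3.6]
grip_width: 0.371
```

Run:
```python
from h import *
plan([569.9,-15.8,175],101.4)
```

```text
t 29.25 pos [570.6 -15.6 178.3] jaw -78.4 F [-0.7 -0.4 -3.6] T [-0.03 -0.02  0.04] g 0.371 q6 1.14
  rows x y z yaw: [ 0.33 -0.07  0.  ] 0.05
```

Emit:
send_rows(rows="0.2 0.1 -0.05 0 0;0.2 0.2 -0.05 0 0;0.2 0.3 -0.05 0 0;0.2 0.35 -0.05 0 0;0.2 0.35 -0.05 0 0")

```text
time_s: 29.75
eef_pos: [570.0, -15.6, 175.4]
ee_rot: [0.549, 0.447, 0.548, -0.447]
force: [-3.9, 0.7, 5.1]
grip_width: 0.369
```

Run:
```python
from h import *
plan([569.9,-15.8,175],101.4)
```

```text
t 29.75 pos [570.  -15.6 175.4] jaw -78.4 F [-3.9  0.7  5.1] T [ 0.02  0.61 -0.03] g 0.369 q6 1.13
  rows x y z yaw: [ 0.04 -0.01  0.01] 0.05
```

Contact exactly at the expected height (175.5). Release, retreat and check.

Emit:
send_rows(rows="1 0 0 0 0;1 0 0 0 0;1 0 0 0 0;1 0 0 0 0;1 0 0 0 0;1 -4 0 0 0;1 -8 0 0 0;1 -12 0 0 0;1 -12 -5 0 0;1 -12 -9 0 0;1 -12 -9 0 0;1 -12 -9 0 0")

```text
time_s: 30.95
eef_pos: [481.8, -33.9, 294.8]
ee_rot: [0.548, 0.447, 0.548, -0.447]
force: [0.3, -0.9, -0.4]
grip_width: 1.002
```

Run:
```python
from h import *
plan([569.9,-15.8,175],101.4)
c=wcap(); save(c,'w25'); spots(c,['lid_knob','adapter_mid'])
s=capture('scene'); im=s['pixels'][110:260,170:450,::-1];cv2.imwrite('pics/s25.png',cv2.resize(im,(800,428),interpolation=cv2.INTER_CUBIC)); spots(s,['lid_knob','adapter_mid','tube_rack','tip_box','beaker'],3)
t=capture('top');spots(t,['lid_knob','adapter_mid'],3)
print(proj(s,[*RC,191]))
```

```text
t 30.95 pos [481.8 -33.9 294.8] jaw -78.4 F [ 0.3 -0.9 -0.4] T [-0.03  0.01  0.  ] g 1.002 q6 1.05
  rows x y z yaw: [ 1.199e+01  8.980e+00 -1.000e-02] 0.04
lid_knob [([565.6, -18.4, 190.1], 0.93)]
adapter_mid []
lid_knob [([564.2, -16.9, 191.9], 0.85), ([416.8, 322.7, 54.9], 0.53)]
adapter_mid [([706.3, -482.2, 32.9], 0.76), ([808.7, 255.6, 28.9], 0.6), ([419.6, 323.9, 53.1], 0.58)]
tube_rack [([804.4, 60.3, -1.9], 0.68)]
tip_box []
beaker [([706.4, -315.4, 1.4], 0.74), ([801.5, -161.4, -2.3], 0.73)]
lid_knob [([568.2, -17.8, 192.5], 0.78)]
adapter_mid [([710.7, -483.8, 29.1], 0.82), ([414.6, 318.6, 54.1], 0.8), ([809.8, 255.0, 25.3], 0.76)]
[278.9 164.6]
```

View pics/s25.png

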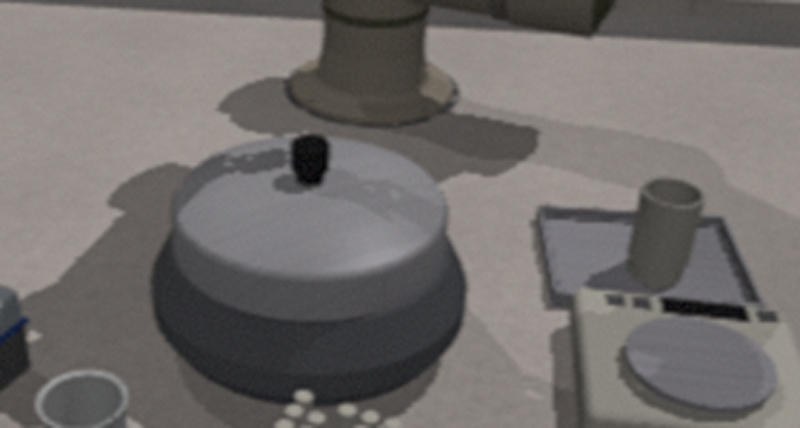

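View pics/w25.png

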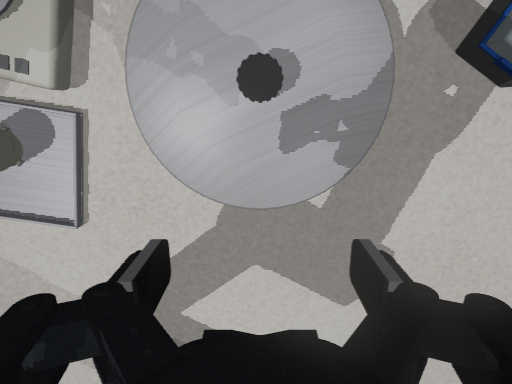

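```bash
python3 -c "
from rig import workorder; print(workorder.finish_job())"
```

```text
the job is handed in; nothing more can be done
None
```

The job is handed in at about 31 s of the 72 s allowed, with every step carried out; no verdict was reported.

- **Sleeve:** I gripped it across its rim, yawed the gripper about 45° and drew it out along the slant with only about 2 N of resistance. It kept its tilt in the grip and dragging the foot across the tray did not right it. I released it with the foot's edge on the tray floor, and it settled upright. The last checks put its mid-point about 53 mm above the bench and roughly 20 mm from the tray's centre.
- **Bottle:** I lifted it off the balance by its cap, let the well's wall tilt it on the way in, and pressed it down with shut fingers at about 23 N without it moving further. One wrist picture showed the cap 4 pixels off, which could have meant about 7 mm short. That picture was taken while the arm was still settling. The height at which the press met the cap and a scene picture (cap within 3 pixels of home in a 4x enlargement) both say it is home.
- **Lid:** It met the ledge at the expected height. Afterwards the knob read about 190 to 192 mm above the bench (191 expected) and within about 5 mm of the rotor's centre by the networks. It looks flat in the picture.
- **Bystanders:** The tube rack and beaker read where they started, within the networks' accuracy. The tip box was never found under its own name in the last check. A detection labelled "beaker" sat at its starting spot, and it looked unmoved in the pictures.
- **Not checked directly:** The sleeve is featureless, so its turn in the well was judged only by how freely it slid out.

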